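# Square up a pile of acacia peg blanks and weight it

### The arm

A 6-joint arm with a two-finger parallel gripper is mounted at the origin on the work surface. World frame = base frame: x ahead of the robot, y to its left, z up, the work surface at z = 0. Lengths are in m, angles in rad, forces in N, time in s.
With the tool pointing down it reaches from about 0.35 to 0.975 m from the base axis. Payload 4.9 kg.
Tool frame: the origin (TCP) lies at the very end of the fingers, on their centre line; the grasp point (between the pads) lies 19 mm behind it; z points along the fingers, x is the direction in which the jaws open and shut, and the axes are right-handed (so a half turn about z gives the same grasp; the last joint's range is limited). The gripper opens to 85 mm and grips with 20 to 120 N. Pads are 22 mm wide; open, the fingers measure 114 mm over their backs; the gripper's body (76 mm by 85 mm) begins 54 mm behind the grasp point. The pads swing forward as they close: fully open they stand 13 mm farther back than shut.
Start: joints at [-1.229, 0.053, 1.613, -0, 1.476, -0.119], TCP at [0.278, -0.56, 0.231] pointing down, gripper open.
Joint ranges: [-3.01, 3.01], [-1.01, 2.22], [0.06, 2.58], [-1.02, 4.17], [0.09, 2.62], [-3.14, 3.14]. Speed limits (rad/s): [2.57, 2.57, 3.14, 3.14, 3.14, 3.14].

### API

Orientations are given as a unit quaternion [w, x, y, z].
In Python, from plant import manip, imaging gives the robot as it stands.
- The arm moves only by the shell command python3 -m pendant 'ROWS'. ROWS is JSON, a list that holds one entry, the list of rows, each a list of 7 numbers: the turn, a rotation vector about the world's x, y, z in units of pi rad (1.0 is pi rad), then the shift along the world's x, y, z in units of 250 mm (1.0 is 250 mm), then the opening, from 0 (shut) to 1 (fully open). In form: [[[ax, ay, az, tx, ty, tz, claw], ...]]. A call has 1 to 20 rows; each row shifts and turns the commanded pose from where the row before left it; what a row does not reach is not made up. A row lasts 1/8 s, in which the tool goes at most 62.5 mm and 10.7 degrees, less where a joint would pass 70% of its speed; a pose out of reach is approached as far as the arm can. A call with a number of a shift or a turn outside -1 to 1 is refused whole. A call with a gripper value outside its range is refused whole. The fingers move at their own pace and stop on an object; the grip force is fixed at half the most. Time passes only in rows, so rows that do not move let the fingers close. It gives the time, the measured TCP pose, the force and the opening at its end, in the units of the state.
- manip.state(): the state, without advancing time (a new reading comes with each control period).
- imaging.grab_frame(name): name is "side" or "top" or "wrist"; returns a dict with "frame" (420x560x3 uint8, blue, green, red), "mtx" (3x3 intrinsics, pixels), "world_to_cam" (4x4, takes a point from world to camera coordinates). Camera axes: x right, y down, z forward; pixel columns grow to the right and rows downward; lengths in m; the calibration is good to about 2 mm. A picture is of the moment at which its call begins. There is no depth.
- manip.job_done(): hands the job in, once; it reports no verdict.
The state is a dict: "time": time; "joint_pos": joint angles; "joint_vel": joint speeds; "joint_efforts": joint torques, N m; "tool_pos": TCP position; "tool_rot": TCP orientation; "contact_force": force on the tool from outside, world axes, zero at the start; "ft_torque": the same for the moment, N m; "gripper_width": opening from 0.0 (shut) to 1.0 (fully open).
Only numpy, scipy, OpenCV 4.12 (cv2) and the standard library are available. Lean on these libraries where they do the work, as an engineer would, in place of code of your own. Each camera call takes 0.05 s, during which the arm holds its last target. There are 200 camera calls.

### The job

Stack the three flat acacia blanks into one pile in the inside corner of the wooden corner stop, long edges along its long fence, and press the pile home gently so that every blank is flush against both fences. Then pick up the toppled steel weight and stand it upright, knob up, in the middle of the pile to keep the blanks flat. Leave everything else on the bench where it lies.

Things in the scene. Friction and masses are not known exactly. Their poses are not given: they have to be found in the camera images.
- stop: Fixed dark-wood L-shaped corner stop, fences 20 mm thick, 38 high. Origin: inner corner at bench height. Long fence: inner face at x = 0, from the corner 110 mm along +y; short fence: inner face at y = 0, 70 mm along -x. The pile goes in the quadrant -x, +y; a flush blank is centred at x -30, y +50 mm, long side along y (either way round). Over 60 N on it is not gentle.
- blank_a: acacia peg blank, a plain flat wooden slab 60 (its x) x 100 (its y) x 15 mm thick, about 70 g; the three blanks are identical. Origin: centre of its underside; z is up through its thickness. It starts flat on the bench loosely inside the corner of the stop, 25 mm or more off the long fence and a little askew; it may serve as the bottom of the pile.
- blank_b: acacia peg blank, a plain flat wooden slab 60 (its x) x 100 (its y) x 15 mm thick, about 70 g; the three blanks are identical. Origin: centre of its underside; z is up through its thickness. It starts flat on the bench to one side of the stop.
- blank_c: acacia peg blank, a plain flat wooden slab 60 (its x) x 100 (its y) x 15 mm thick, about 70 g; the three blanks are identical. Origin: centre of its underside; z is up through its thickness. It starts flat on the bench to one side of the stop.
- weight: Steel press weight, about 0.7 kg: block 40 x 40 mm, 60 tall, with a round knob 24 mm across on its top (18 mm more with its neck). Origin: centre of the square foot; +z points to the knob. Centre of mass about 31 mm from the foot. It starts toppled on a flat side to one side of the stop, axis level, knob towards the robot's edge of the bench.
- try_square: bystander: red steel try square lying flat, stock 22 x 110 x 16 mm with a blade 150 mm long. Origin under the middle of the stock. Leave it alone.
- whetstone: bystander: grey whetstone 50 x 150 x 22 mm. Origin: centre of its underside. Leave it alone.
- burnisher: bystander: round boxwood burnisher, handle 85 mm long and 22 mm thick with a steel rod 8 mm thick along its +x. Origin under the ferrule. Leave it alone.
- peg0: bystander: finished honey-coloured tuning peg, 105 mm long, 13 mm thick, lying down. Origin under its shaft near the flat head, shaft along +x. Leave it alone.
- peg1: bystander: a second finished peg, the same as the first. Leave it alone.
Not all that is in view belongs to the job. There is more than one size of the weight; the one meant has the size given above. Leave any yellow look-alike of the blank_c alone.

How it is judged:
By the outcome, as a careful person would: the job done as asked, in the order asked, and still so for the second after the job is handed in, with the robot touching nothing.
It also fails if it takes over 72 s, if anything falls off the work surface, if the arm or the gripper's body presses on something with over 40 N, if the wrist force passes 120 N, or if a joint passes its speed limit or range.

## Working session

There is one attempt and no reset: what is moved stays moved. The work goes in short steps, Python scripts to look and compute and a shell command to move; the robot and the scene stay as the last step left them, time stands still between calls to the robot, and variables do not carry over. Pictures are saved under pics/ and viewed, about 8 in all and at most 12, crops included, and the job is handed in when it is done.

```bash
ls; mkdir -p pics; python3 - <<'E'
from plant import manip, imaging
import cv2
for n in("top","side"):
    f=imaging.grab_frame(n); cv2.imwrite(f"pics/{n}0.png",f["frame"]); print(n,f["mtx"].tolist(),f["world_to_cam"].round(4).tolist())
print(manip.state())
E
```

```text
pics
top [[468.69142343476784, 0.0, 283.61697464152934], [0.0, 468.69142343476784, 206.24332705515874], [0.0, 0.0, 1.0]] [[0.0053, -0.9998, 0.0167, 0.0557], [-0.9854, -0.008, -0.1702, 0.5851], [0.1703, -0.0155, -0.9853, 1.0486], [0.0, 0.0, 0.0, 1.0]]
side [[484.80812700158106, 0.0, 285.6058120915331], [0.0, 484.80812700158106, 209.8951792606089], [0.0, 0.0, 1.0]] [[0.9555, -0.2949, 0.0103, -0.5161], [-0.2216, -0.7403, -0.6347, 0.2309], [0.1948, 0.6042, -0.7727, 1.3592], [0.0, 0.0, 0.0, 1.0]]
{'time': 0.1, 'joint_pos': array([-1.22897529e+00,  5.32847623e-02,  1.61419175e+00, -8.37783000e-06,
        1.47600042e+00, -1.18992024e-01]), 'joint_vel': array([ 0.00096967, -0.00049241, -0.00295871,  0.00158896, -0.00074593,
        0.00229205]), 'joint_efforts': array([-4.80461113e-04, -3.94902527e+01, -3.71364534e+01, -1.82948652e-04,
        3.92840506e-03,  2.95184157e-05]), 'tool_pos': array([ 0.27773014, -0.55925642,  0.23016879]), 'tool_rot': array([-5.84735965e-04,  8.49904684e-01, -5.26935613e-01, -7.38736895e-04]), 'contact_force': array([ 0.5036451 ,  0.66369578, -0.95605324]), 'ft_torque': array([-0.03256131,  0.00354715,  0.00296164]), 'gripper_width': 1.000345787494232}
```

View pics/top0.png

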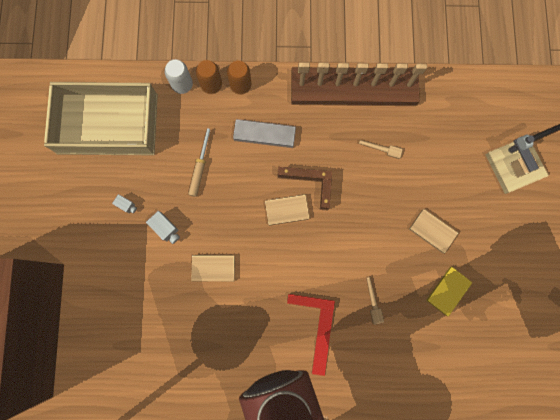

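View pics/side0.png

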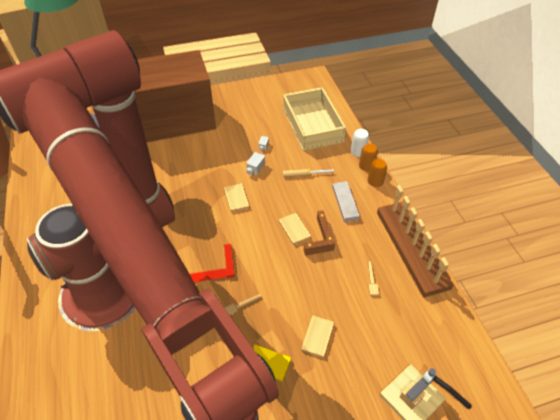

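```bash
cat > h.py <<'E'
import numpy as np, cv2
from plant import manip, imaging
def ray(f,px,z):
    M=f["world_to_cam"];R=M[:3,:3];t=M[:3,3];c=-R.T@t
    d=R.T@np.linalg.inv(f["mtx"])@np.array([px[0],px[1],1.])
    return c+d*(z-c[2])/d[2]
def proj(f,P):
    P=np.atleast_2d(P);M=f["world_to_cam"];q=(P@M[:3,:3].T+M[:3,3])@f["mtx"].T
    return q[:,:2]/q[:,2:]
def crop(f,u,v,w,h,s):
    return cv2.resize(f["frame"][v:v+h,u:u+w],None,fx=s,fy=s,interpolation=cv2.INTER_CUBIC)
E
python3 - <<'E'
from h import *
f=imaging.grab_frame("top")
a=[crop(f,u,v,80,60,5) for u,v in((265,165),(105,190),(175,238),(395,200))]
cv2.imwrite("pics/c1.png",np.vstack([np.hstack(a[:2]),np.hstack(a[2:])]))
E
```

```text
(no output)
```

View pics/c1.png

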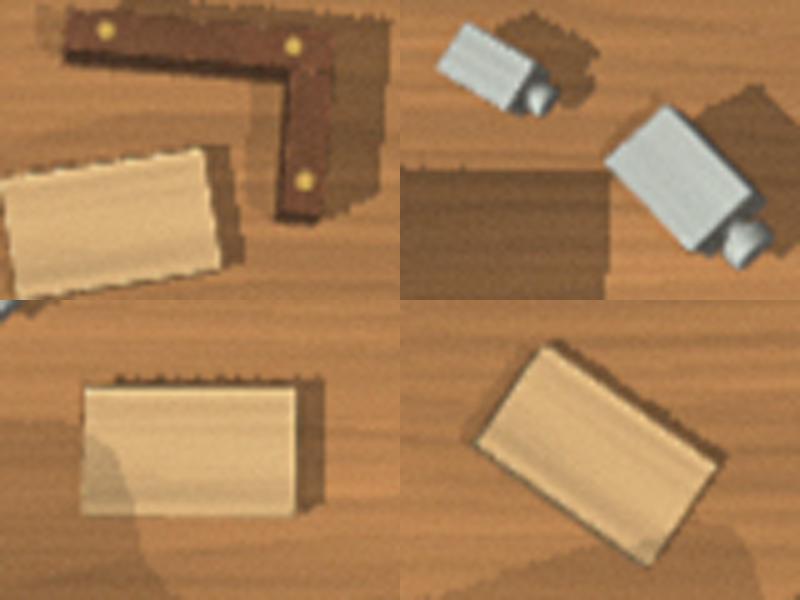

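```bash
python3 - <<'E'
from h import *
f=imaging.grab_frame("top")
def P(o,z,pts):
    w=np.array([ray(f,(o[0]+(x+.5)/5-.5,o[1]+(y+.5)/5-.5),z) for x,y in pts])[:,:2]; print((w*1000).round(1).tolist()); 
    n=len(w); print("  len",[round(float(np.hypot(*(w[(i+1)%n]-w[i])))*1000,1) for i in range(n)],"ang",[round(float(np.degrees(np.arctan2(*(w[(i+1)%n]-w[i])[::-1]))),1) for i in range(n)],"mean",(w.mean(0)*1000).round(1))
S=(265,165)
print("stop");P(S,.038,[(65,52),(290,72),(280,213),(324,213),(332,30),(67,12)])
print("a");P(S,.015,[(0,180),(203,149),(221,267),(18,299)])
W=(105,190)
print("big");P(W,.04,[(605,161-0),(668,104),(765,197),(694,250)] if 0 else [(205,161),(268,104),(362,197),(293,250)])
P(W,.02,[(343,245)])
print("small");P(W,.027,[(35,65),(66,23),(136,65),(107,110)])
print("b");P((175,238),.015,[(83,86),(296,88),(296,216),(81,215)])
print("c");P((395,200),.015,[(75,143),(147,45),(319,165),(250,266)])
M=f["world_to_cam"];print(-M[:3,:3].T@M[:3,3])
s=manip.state();print(s["joint_pos"])
E
```

```text
stop
[[662.6, 74.2], [653.8, -33.6], [585.2, -28.3], [585.3, -49.2], [674.7, -54.1], [682.3, 73.4]]
  len [108.2, 68.8, 20.9, 89.4, 127.7, 19.8] ang [-94.7, 175.5, -89.5, -3.1, 86.5, 177.6] mean [640.6  -2.9]
a
[[604.2, 105.2], [620.4, 6.7], [562.5, -1.8], [546.2, 95.9]]
  len [99.8, 58.5, 99.0, 58.8] ang [-80.7, -171.6, 99.5, 9.1] mean [583.3  51.5]
big
[[546.8, 382.2], [574.1, 354.2], [530.4, 308.2], [505.4, 339.1]]
  len [39.1, 63.4, 39.8, 59.7] ang [-45.8, -133.5, 129.0, 46.1] mean [539.2 345.9]
[[509.9, 320.4]]
  len [0.0] ang [0.0] mean [509.9 320.4]
small
[[594.1, 468.9], [614.6, 455.6], [594.5, 421.1], [572.7, 433.5]]
  len [24.5, 39.9, 25.1, 41.4] ang [-33.1, -120.2, 150.4, 58.9] mean [594.  444.7]
b
[[472.3, 277.3], [472.0, 176.6], [412.0, 175.2], [411.9, 275.9]]
  len [100.7, 60.0, 100.7, 60.4] ang [-90.2, -178.7, 90.1, 1.3] mean [442.  226.3]
c
[[539.5, -244.9], [587.7, -281.9], [529.7, -362.6], [480.9, -326.5]]
  len [60.8, 99.3, 60.7, 100.5] ang [-37.6, -125.7, 143.5, 54.3] mean [ 534.5 -304. ]
[0.39772316 0.07667518 1.13182387]
[-1.22900563e+00  5.31363887e-02  1.61376368e+00 -7.54762577e-06
  1.47596726e+00 -1.18986608e-01]
```

The big grey block (about 40 × 60 mm, pixel 162,227) fits the weight. The small one (124,204) is 25 × 40, so it's the decoy. The wood-coloured blanks are at (287,210) for a, (213,268) for b and (434,230) for c. The yellow slab at (450,291) is the look-alike, so I leave it alone.

Stop corner ≈ (0.654, -0.033), yaw ≈ -4°. Next I go above blank a.

```bash
python3 -m pendant '[[[0,0,0.0276,0.1017,0.2037,0,1],[0,0,0.0276,0.1017,0.2037,0,1],[0,0,0.0276,0.1017,0.2037,0,1],[0,0,0.0276,0.1017,0.2037,0,1],[0,0,0.0276,0.1017,0.2037,0,1],[0,0,0.0276,0.1017,0.2037,0,1],[0,0,0.0276,0.1017,0.2037,0,1],[0,0,0.0276,0.1017,0.2037,0,1],[0,0,0.0276,0.1017,0.2037,0,1],[0,0,0.0276,0.1017,0.2037,0,1],[0,0,0.0276,0.1017,0.2037,0,1],[0,0,0.0276,0.1017,0.2037,0,1],[0,0,0,0,0,0,1],[0,0,0,0,0,0,1]]]'
cat >> h.py <<'E'
from scipy.spatial.transform import Rotation as Ro
def st():
    s=manip.state();q=s["tool_rot"];R=Ro.from_quat([q[1],q[2],q[3],q[0]]).as_matrix()
    print("t",round(s["time"],2),"tcp",(s["tool_pos"]*1000).round(1),"xaz",round(float(np.degrees(np.arctan2(R[1,0],R[0,0]))),2),"zax",R[:,2].round(3),"F",s["contact_force"].round(1),"w",round(s["gripper_width"],3),"q",s["joint_pos"].round(2))
E
python3 - <<'E'
from h import *
st(); f=imaging.grab_frame("wrist"); cv2.imwrite("pics/w1.png",f["frame"])
np.savez("w1.npz",**f)
E
```

```text
time: 1.95
tool_pos: [0.5827, 0.0513, 0.2309]
tool_rot: [0.0, 0.999, -0.035, -0.0]
contact_force: [-0.5, 0.8, 0.4]
gripper_width: 1.0
t 1.95 tcp [582.7  51.3 230.9] xaz -3.97 zax [-0.001 -0.    -1.   ] F [-0.5  0.8  0.4] w 1.0 q [-0.04 -0.04  1.71 -0.    1.48  0.03]
```

View pics/w1.png

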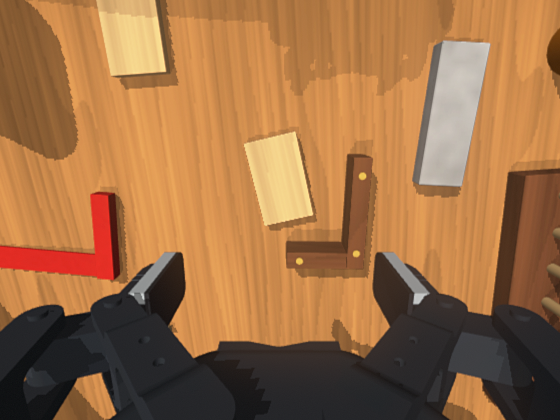

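```bash
python3 - <<'E'
from h import *
f=dict(np.load("w1.npz"))
M=f["world_to_cam"];print("cam",(-M[:3,:3].T@M[:3,3]).round(3))
for n,z,ps in(("a",.015,[(245,144),(296,132),(313,214),(265,226)]),("b",.015,[(111,76),(167,72)])):
    print(n,[(ray(f,p,z)[:2]*1000).round(1).tolist() for p in ps])
cv2.imwrite("pics/w1c.png",crop(f,240,120,150,155,4)[:600])
E
```

```text
cam [0.588 0.117 0.374]
a [[548.3, 94.6], [606.2, 103.8], [621.1, 7.4], [562.9, -3.7]]
b [[412.8, 175.5], [473.0, 175.2]]
```

View pics/w1c.png

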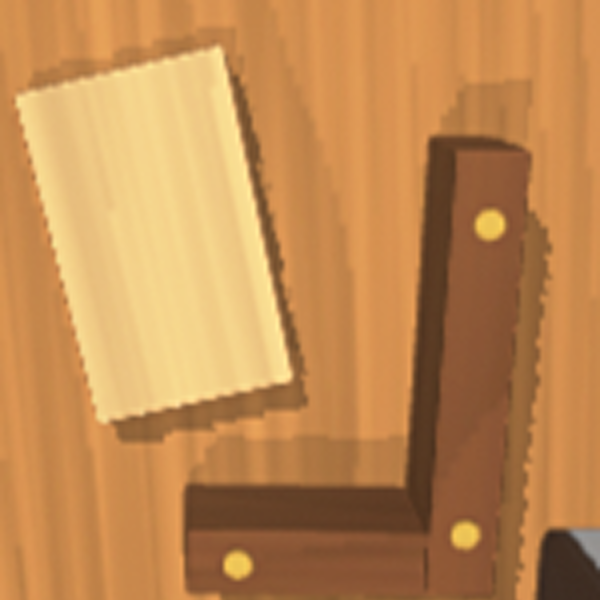

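```bash
python3 - <<'E'
from h import *
f=dict(np.load("w1.npz"))
g=lambda p,z: ray(f,(240+(p[0]+.5)/4-.5,120+(p[1]+.5)/4-.5),z)[:2]*1000
for z,l,c,s in((0,(430,138),(407,488),(187,486)),(.038,(457,150),(429,530),(187,529))):
    L,C,S=g(l,z),g(c,z),g(s,z); print(C.round(1),"len",np.hypot(*(L-C)).round(1),np.hypot(*(S-C)).round(1),"yaw",np.degrees(np.arctan2(*(L-C)[::-1]))-90,np.degrees(np.arctan2(*(C-S)[::-1])))
E
```

```text
[657.  -36.3] len 110.3 69.9 yaw -4.5342282223951 -4.497036703888276
[656.1 -34.1] len 108.8 69.7 yaw -4.66503716790929 -4.192612430754371
```

```bash
python3 -m pendant '[[[0,0,-0.003,0.008,-0.003,-0.233,1],[0,0,0,0,0,-0.233,1],[0,0,0,0,0,-0.233,1],[0,0,0,0,0,-0.233,1],[0,0,0,0,0,0,1],[0,0,0,0,0,0,0],[0,0,0,0,0,0,0],[0,0,0,0,0,0,0],[0,0,0,0,0,0,0]]]'; python3 -c "from h import *;st()"
```

```text
time: 3.12
tool_pos: [0.5884, 0.05, 0.0027]
tool_rot: [0.0, 0.999, -0.04, 0.004]
contact_force: [0.3, -0.8, 7.7]
gripper_width: 0.714
t 3.12 tcp [588.4  50.    2.7] xaz -4.53 zax [ 0.007 -0.001 -1.   ] F [ 0.3 -0.8  7.7] w 0.714 q [-0.04  0.22  1.85 -0.    1.07  0.04]
```

```bash
python3 -m pendant '[[[0,0,0,0,0,0.048,0],[0,0,0,0.04,-0.054,0,0],[0,0,0,0.04,-0.054,0,0],[0,0,0,0,0,0,0],[0,0,0,0,0,0,0]]]'; python3 -c "from h import *;st()"
```

```text
time: 3.75
tool_pos: [0.6046, 0.0233, 0.0096]
tool_rot: [-0.0, 0.999, -0.04, -0.001]
contact_force: [0.7, 0.1, -1.2]
gripper_width: 0.697
t 3.75 tcp [604.6  23.3   9.6] xaz -4.56 zax [-0.001  0.    -1.   ] F [ 0.7  0.1 -1.2] w 0.697 q [-0.08  0.24  1.8   0.    1.1  -0.  ]
```

```bash
python3 -m pendant '[[[0,0,0,0.015,0,-0.028,0],[0,0,0,0,0,0,0],[0,0,0,0,0,0,0.8],[0,0,0,0,0,0,0.8],[0,0,0,0,0,0.24,0.8],[0,0,0,0,0,0.24,0.8],[0,0,-0.0295,-0.0493,-0.218,0,1],[0,0,-0.0295,-0.0493,-0.218,0,1],[0,0,-0.0295,-0.0493,-0.218,0,1],[0,0,-0.0295,-0.0493,-0.218,0,1],[0,0,-0.0295,-0.0493,-0.218,0,1],[0,0,-0.0295,-0.0493,-0.218,0,1],[0,0,0,0,0,0,1],[0,0,0,0,0,0,1]]]'; python3 -c "
from h import *;st()
f=imaging.grab_frame('wrist');g=imaging.grab_frame('top');cv2.imwrite('pics/w2.png',np.hstack([cv2.resize(f['frame'],(400,300)),crop(g,260,160,100,75,4)]));np.savez('w2.npz',**f)"
```

```text
time: 5.5
tool_pos: [0.5346, -0.3031, 0.123]
tool_rot: [-0.0, 0.95, -0.312, -0.0]
contact_force: [0.4, -0.1, -0.2]
gripper_width: 0.997
t 5.5 tcp [ 534.6 -303.1  123. ] xaz -36.38 zax [-0.     0.001 -1.   ] F [ 0.4 -0.1 -0.2] w 0.997 q [-0.64  0.12  1.73  0.    1.29 -0.  ]
```

View pics/w2.png

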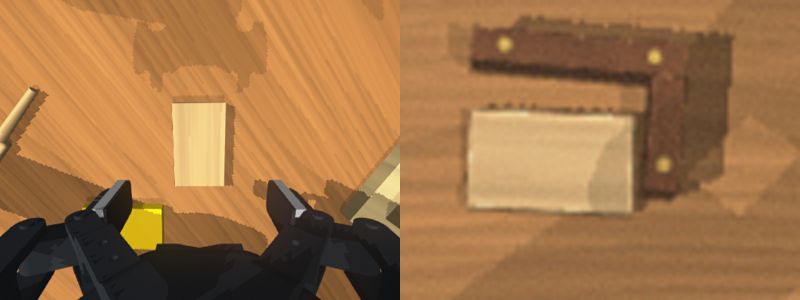

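```bash
python3 -m pendant '[[[0,0,0,0,0,-0.24,1],[0,0,0,0,0,-0.24,1],[0,0,0,0,0,0,1],[0,0,0,0,0,0,0],[0,0,0,0,0,0,0],[0,0,0,0,0,0,0],[0,0,0,0,0,0,0],[0,0,0,0,0,0.2,0],[0,0,0,0,0,0.2,0],[0,0,0.0295,0.0493,0.2173,0,0],[0,0,0.0295,0.0493,0.2173,0,0],[0,0,0.0295,0.0493,0.2173,0,0],[0,0,0.0295,0.0493,0.2173,0,0],[0,0,0.0295,0.0493,0.2173,0,0],[0,0,0.0295,0.0493,0.2173,0,0],[0,0,0,0,0,0,0],[0,0,0,0,0,0,0]]]'; python3 -c "from h import *;st()"
```

```text
time: 7.72
tool_pos: [0.6091, 0.0223, 0.1043]
tool_rot: [0.0, 0.999, -0.039, 0.001]
contact_force: [-0.1, -0.0, -1.5]
gripper_width: 0.666
t 7.72 tcp [609.1  22.3 104.3] xaz -4.51 zax [ 0.002 -0.001 -1.   ] F [-0.1 -0.  -1.5] w 0.666 q [-0.09  0.12  1.76 -0.    1.26 -0.01]
```

```bash
python3 -c "
from h import *;st()
f=imaging.grab_frame('wrist');g=imaging.grab_frame('side');cv2.imwrite('pics/w3.png',np.hstack([cv2.resize(f['frame'],(400,300)),crop(g,240,160,120,90,10/3)]))"
```

```text
t 7.72 tcp [609.1  22.3 104.3] xaz -4.51 zax [ 0.002 -0.001 -1.   ] F [-0.1 -0.  -1.5] w 0.666 q [-0.09  0.12  1.76 -0.    1.26 -0.01]
```

View pics/w3.png

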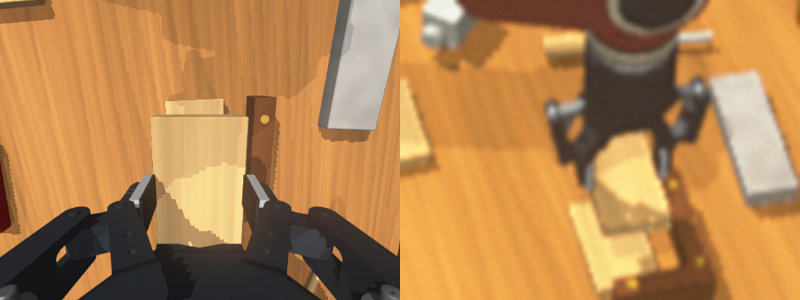

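```bash
python3 -m pendant '[[[0,0,0,0,0,-0.168,0],[0,0,0,0,0,-0.168,0],[0,0,0,0,0,0,0]]]'; python3 -c "from h import *;st()"
```

```text
time: 8.2
tool_pos: [0.6071, 0.0211, 0.0171]
tool_rot: [-0.0, 0.999, -0.041, -0.002]
contact_force: [-0.2, 0.2, -1.7]
gripper_width: 0.666
t 8.2 tcp [607.1  21.1  17.1] xaz -4.66 zax [-0.004  0.    -1.   ] F [-0.2  0.2 -1.7] w 0.666 q [-0.09  0.24  1.79 -0.    1.12 -0.01]
```

```bash
python3 -m pendant '[[[0,0,0,0,0,-0.01,0],[0,0,0,0,0,0,0]]]'; python3 -m pendant '[[[0,0,0,0,0,-0.01,0],[0,0,0,0,0,0,0]]]'
```

```text
time: 8.45
tool_pos: [0.6092, 0.0219, 0.0176]
tool_rot: [0.0, 0.999, -0.04, 0.001]
contact_force: [0.3, -0.7, -0.2]
gripper_width: 0.663
time: 8.7
tool_pos: [0.6091, 0.0224, 0.0148]
tool_rot: [0.0, 0.999, -0.039, 0.0]
contact_force: [-0.2, -0.5, 0.3]
gripper_width: 0.666
```

```bash
python3 -m pendant '[[[0,0,0,0,0,-0.012,0],[0,0,0,0,0,0,0],[0,0,0,0,0,0,0.8],[0,0,0,0,0,0,0.8],[0,0,0,0,0,0.1,0.8],[0,0,0,0,0,0.2,0.8],[0,0,0,0,0,0.1,0.8],[0,0,0.005,-0.1336,0.1632,0,1],[0,0,0.005,-0.1336,0.1632,0,1],[0,0,0.005,-0.1336,0.1632,0,1],[0,0,0.005,-0.1336,0.1632,0,1],[0,0,0.005,-0.1336,0.1632,0,1],[0,0,0,0,0,0,1],[0,0,0,0,0,0,1]]]'; python3 -c "
from h import *;st()
f=imaging.grab_frame('wrist');g=imaging.grab_frame('top');cv2.imwrite('pics/w4.png',np.hstack([cv2.resize(f['frame'],(400,300)),crop(g,260,160,100,75,4)]))"
```

```text
time: 10.45
tool_pos: [0.4419, 0.2263, 0.1112]
tool_rot: [0.0, 1.0, 0.0, 0.0]
contact_force: [-0.2, -0.4, 0.7]
gripper_width: 0.998
t 10.45 tcp [441.9 226.3 111.2] xaz 0.0 zax [ 0. -0. -1.] F [-0.2 -0.4  0.7] w 0.998 q [ 0.32 -0.15  2.02 -0.    1.28  0.32]
```

View pics/w4.png

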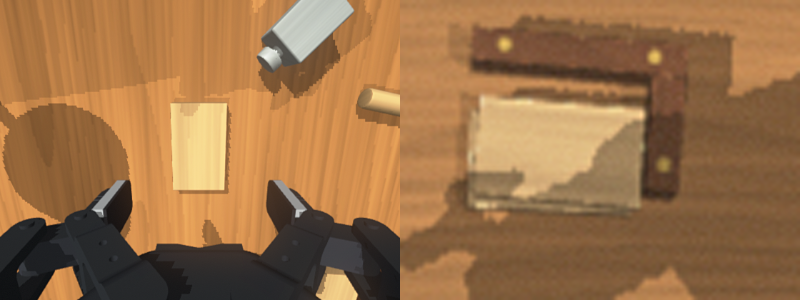

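```bash
python3 -m pendant '[[[0,0,0,0,0,-0.216,1],[0,0,0,0,0,-0.216,1],[0,0,0,0,0,0,1],[0,0,0,0,0,0,0],[0,0,0,0,0,0,0],[0,0,0,0,0,0,0],[0,0,0,0,0,0,0],[0,0,0,0,0,0.24,0],[0,0,0,0,0,0.24,0],[0,0,-0.005,0.1332,-0.1627,0,0],[0,0,-0.005,0.1332,-0.1627,0,0],[0,0,-0.005,0.1332,-0.1627,0,0],[0,0,-0.005,0.1332,-0.1627,0,0],[0,0,-0.005,0.1332,-0.1627,0,0],[0,0,0,0,0,0,0],[0,0,0,0,0,-0.174,0],[0,0,0,0,0,-0.174,0],[0,0,0,0,0,0,0],[0,0,0,0,0,0,0]]]'; python3 -c "from h import *;st()"
```

```text
time: 12.92
tool_pos: [0.6087, 0.0237, 0.0379]
tool_rot: [-0.0, 0.999, -0.039, 0.001]
contact_force: [-0.1, 0.3, -0.4]
gripper_width: 0.668
t 12.93 tcp [608.7  23.7  37.9] xaz -4.48 zax [ 0.001 -0.    -1.   ] F [-0.1  0.3 -0.4] w 0.668 q [-0.08  0.21  1.79  0.    1.15 -0.01]
```

```bash
python3 -m pendant '[[[0,0,0,0,0,-0.016,0],[0,0,0,0,0,-0.008,0],[0,0,0,0,0,0,0]]]'; python3 -m pendant '[[[0,0,0,0,0,-0.012,0],[0,0,0,0,0,0,0]]]'
```

```text
time: 13.3
tool_pos: [0.6087, 0.0232, 0.031]
tool_rot: [-0.0, 0.999, -0.039, 0.001]
contact_force: [-0.3, 0.6, 0.9]
gripper_width: 0.673
time: 13.55
tool_pos: [0.6088, 0.0232, 0.0308]
tool_rot: [-0.0, 0.999, -0.039, -0.001]
contact_force: [-7.8, 0.8, 17.0]
gripper_width: 0.673
```

```bash
python3 -m pendant '[[[0,0,0,0,0,0.006,0],[0,0,0,0,0,0,0.8],[0,0,0,0,0,0,0.8],[0,0,0,0,0,0.1,0.8],[0,0,0,0,0,0.15,0.8],[0,0,0.05,-0.03,0,0.15,0.8],[0,0,0.05,-0.03,0.002,0,0.5],[0,0,0.05,-0.03,0.002,0,0.5],[0,0,0.05,-0.03,0.002,0,0.5],[0,0,0.05,-0.03,0.002,0,0.5],[0,0,0.05,-0.03,0.002,0,0.5],[0,0,0.05,-0.033,0.002,0,0.5],[0,0,0.05,0,0.002,0,0.5],[0,0,0.05,0,0.002,0,0.5],[0,0,0.05,0,0.002,0,0.5],[0,0,0,0,0,0,0.5]]]'; python3 -c "
from h import *;st()
g=imaging.grab_frame('top');f=imaging.grab_frame('side');cv2.imwrite('pics/w5.png',np.hstack([crop(f,260,180,100,75,4),crop(g,260,160,100,75,4)]))"
```

```text
time: 15.55
tool_pos: [0.5548, 0.0276, 0.1284]
tool_rot: [-0.0, 0.735, 0.678, -0.0]
contact_force: [0.3, 0.1, 0.1]
gripper_width: 0.503
t 15.55 tcp [554.8  27.6 128.4] xaz 85.37 zax [-0.001  0.    -1.   ] F [0.3 0.1 0.1] w 0.503 q [-0.08 -0.03  1.87 -0.    1.3  -1.57]
```

View pics/w5.png

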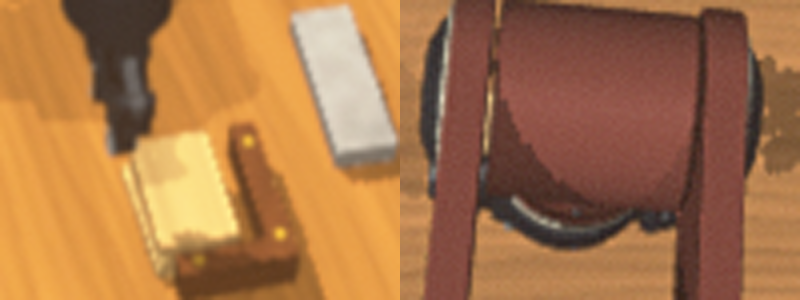

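```bash
python3 -m pendant '[[[0,0,0,0,0,-0.249,0.5],[0,0,0,0,0,-0.249,0.5],[0,0,0,0,0,0,0.5],[0,0,0,0.024,-0.0019,0,0.5],[0,0,0,0.024,-0.0019,0,0.5],[0,0,0,0.024,-0.0019,0,0.5],[0,0,0,0.024,-0.0019,0,0.5]]]'; python3 -m pendant '[[[0,0,0,0.016,-0.0013,0,0.5],[0,0,0,0,0,0,0.5]]]'
```

```text
time: 16.52
tool_pos: [0.5794, 0.0257, 0.0047]
tool_rot: [-0.0, 0.735, 0.679, -0.0]
contact_force: [-2.4, 1.1, 0.8]
gripper_width: 0.499
time: 16.77
tool_pos: [0.5837, 0.0253, 0.0044]
tool_rot: [0.0, 0.734, 0.679, 0.0]
contact_force: [0.8, 0.2, 0.2]
gripper_width: 0.5
```

```bash
for i in 1 2 ; do python3 -m pendant '[[[0,0,0,0.012,-0.001,0,0.5],[0,0,0,0,0,0,0.5]]]' | grep -E "pos|force"; done;  python3 -m pendant '[[[0,0,0,0.008,-0.0006,0,0.5],[0,0,0,0,0,0,0.5]]]'; python3 -m pendant '[[[0,0,0,0.008,-0.0006,0,0.5],[0,0,0,0,0,0,0.5]]]'
```

```text
tool_pos: [0.586, 0.0251, 0.0042]
contact_force: [-0.8, -0.2, 0.8]
tool_pos: [0.5883, 0.025, 0.004]
contact_force: [-5.1, 0.4, 2.0]
time: 17.52
tool_pos: [0.588, 0.0252, 0.0029]
tool_rot: [-0.003, 0.734, 0.679, -0.002]
contact_force: [-9.4, 1.2, 2.5]
gripper_width: 0.497
time: 17.77
tool_pos: [0.5876, 0.0254, 0.0014]
tool_rot: [-0.005, 0.735, 0.678, -0.004]
contact_force: [-14.3, 1.5, 1.9]
gripper_width: 0.5
```

```bash
python3 -m pendant '[[[0,0,0,-0.06,0.005,0,0.5],[0,0,0,0,0,0.22,0.5],[0,0,-0.05,0,0.03,0.22,0.2],[0,0,-0.05,0.029,0.03,0,0.2],[0,0,-0.05,0.029,0.03,0,0.2],[0,0,-0.05,0.029,0.03,0,0.2],[0,0,-0.05,0.029,0.03,0,0.2],[0,0,-0.05,0.029,0.03,0,0.2],[0,0,-0.05,0.029,0.03,0,0.2],[0,0,-0.05,0.029,0.03,0,0.2],[0,0,-0.05,0.029,0.03,0,0.2],[0,0,-0.05,0,0,0,0.2],[0,0,0,0,0,0,0.2],[0,0,0,0,0,-0.22,0.2],[0,0,0,0,0,-0.22,0.2],[0,0,0,0,0,0,0.2]]]'; python3 -c "from h import *;st()"
```

```text
time: 19.77
tool_pos: [0.6364, 0.0932, 0.0035]
tool_rot: [-0.0, 0.999, -0.038, 0.0]
contact_force: [0.2, -0.5, 1.5]
gripper_width: 0.199
t 19.77 tcp [636.4  93.2   3.5] xaz -4.38 zax [ 0.001  0.    -1.   ] F [ 0.2 -0.5  1.5] w 0.199 q [0.03 0.33 1.71 0.   1.11 0.11]
```

```bash
python3 -m pendant '[[[0,0,0,-0.0013,-0.016,0,0.2],[0,0,0,-0.0013,-0.016,0,0.2],[0,0,0,-0.0013,-0.016,0,0.2],[0,0,0,0,0,0,0.2]]]'|grep -E "pos|force"; for i in 1 2 3; do python3 -m pendant '[[[0,0,0,-0.0006,-0.008,0,0.2],[0,0,0,0,0,0,0.2]]]' | grep -E "pos|force"; done
```

```text
tool_pos: [0.6351, 0.081, 0.0046]
contact_force: [-0.2, 1.2, -0.1]
tool_pos: [0.635, 0.0796, 0.0045]
contact_force: [-0.3, 3.0, 1.6]
tool_pos: [0.635, 0.0786, 0.0046]
contact_force: [-0.2, 5.7, 2.0]
tool_pos: [0.635, 0.0785, 0.0046]
contact_force: [0.8, 11.9, 1.2]
```

```bash
python3 -m pendant '[[[0,0,0,-0.0006,-0.008,0,0.2],[0,0,0,0,0,0,0.2],[0,0,0,0,0.06,0,0.2],[0,0,0,0,0,0.22,0.2],[0,0,0.05,0,-0.03,0.22,0.5],[0,0,0.05,-0.028,-0.03,0,0.5],[0,0,0.05,-0.028,-0.03,0,0.5],[0,0,0.05,-0.028,-0.03,0,0.5],[0,0,0.05,-0.028,-0.03,0,0.5],[0,0,0.05,-0.028,-0.03,0,0.5],[0,0,0.05,-0.028,-0.03,0,0.5],[0,0,0.05,-0.028,-0.03,0,0.5],[0,0,0.05,-0.028,-0.03,0,0.5],[0,0,0.05,0,-0.03,0,0.5],[0,0,0,0,0,0,0.5]]]'; python3 -c "
from h import *;st()
f=imaging.grab_frame('wrist');cv2.imwrite('pics/w6.png',np.hstack([crop(f,210,110,160,190,3)]))"
```

```text
time: 22.9
tool_pos: [0.5781, 0.0127, 0.114]
tool_rot: [0.0, 0.735, 0.678, -0.001]
contact_force: [0.1, -0.3, 0.2]
gripper_width: 0.499
t 22.9 tcp [578.1  12.7 114. ] xaz 85.33 zax [-0.001 -0.001 -1.   ] F [ 0.1 -0.3  0.2] w 0.499 q [-0.11  0.04  1.82 -0.    1.27 -1.6 ]
```

View pics/w6.png

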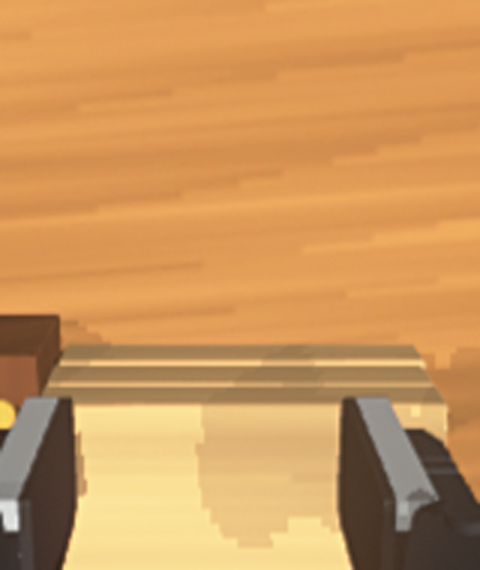

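```bash
python3 -m pendant '[[[0,0,0,0,0.034,-0.22,0.5],[0,0,0,0,0,-0.22,0.5],[0,0,0,0,0,0,0.5],[0,0,0,0.016,-0.0012,0,0.5],[0,0,0,0.016,-0.0012,0,0.5],[0,0,0,0,0,0,0.5]]]'|grep -E "pos|force"; for i in 1 2 3 4; do python3 -m pendant '[[[0,0,0,0.009,-0.0007,0,0.5],[0,0,0,0,0,0,0.5]]]' | grep -E "pos|force"; done
```

```text
tool_pos: [0.5874, 0.0212, 0.0055]
contact_force: [-0.4, -0.7, 0.6]
tool_pos: [0.5884, 0.0211, 0.0045]
contact_force: [-2.4, 0.0, 2.2]
tool_pos: [0.5886, 0.0211, 0.0043]
contact_force: [-10.1, 0.5, 10.2]
tool_pos: [0.5885, 0.0211, 0.0043]
contact_force: [-20.5, -0.1, 17.5]
tool_pos: [0.5883, 0.0211, 0.0043]
contact_force: [-29.7, 1.2, 26.4]
```

```bash
python3 -m pendant '[[[0,0,0,-0.08,0.006,0,0.5],[0,0,0,0,0,0.2,0.5],[0,0,0.0472,-0.03,0.1,0.2,1],[0,0,0.0472,-0.03,0.2,0.1,1],[0,0,0.0472,-0.03,0.2,0,1],[0,0,0.0472,-0.03,0.2,0,1],[0,0,0.0472,-0.03,0.2,0,1],[0,0,0.0472,-0.03,0.2,0,1],[0,0,0,0,0,0,1],[0,0,0,0,0,0,1]]]' >/dev/null; python3 -c "
from h import *;st()
f=imaging.grab_frame('wrist');g=imaging.grab_frame('top');cv2.imwrite('pics/w7.png',np.hstack([crop(f,0,0,560,420,5/7),crop(g,260,160,100,75,4)]));np.savez('w7.npz',**f)"
```

```text
t 25.95 tcp [530.5 296.8 129.1] xaz 136.43 zax [ 0. -0. -1.] F [-0.3 -0.   0.3] w 1.005 q [ 0.39  0.1   1.74 -0.    1.3  -1.99]
```

View pics/w7.png

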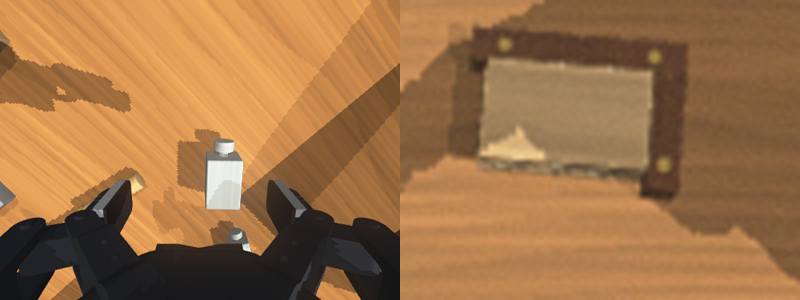

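```bash
python3 - <<'E'
from h import *
f=dict(np.load("w7.npz"))
for p in((208,209),(242,208),(243,161),(207,161)): print((ray(f,(p[0]*1.4,p[1]*1.4),.04)[:2]*1000).round(1))
E
```

```text
[573.1 356.3]
[543.8 382.4]
[505.7 339.8]
[534.1 312.8]
```

```bash
python3 -m pendant '[[[0.0362,-0.0345,0,-0.0248,0.0069,-0.037,1],[0.0362,-0.0345,0,-0.0248,0.0069,-0.037,1],[0.0362,-0.0345,0,-0.0248,0.0069,-0.037,1],[0.0362,-0.0345,0,-0.0248,0.0069,-0.037,1],[0.0362,-0.0345,0,-0.0248,0.0069,-0.037,1],[0,0,0,0,0,0,1],[0,0,0,0,0,0,1]]]' ; python3 -c "
from h import *;st()"
```

```text
time: 26.92
tool_pos: [0.5015, 0.3065, 0.086]
tool_rot: [0.137, 0.343, 0.862, 0.347]
contact_force: [0.3, 0.6, 0.5]
gripper_width: 1.0
t 26.93 tcp [501.5 306.5  86. ] xaz 136.63 zax [ 0.475  0.503 -0.722] F [0.3 0.6 0.5] w 1.0 q [ 0.24 -0.24  2.29  0.79  0.56 -2.71]
```

```bash
python3 -m pendant '[[[0.0048,-0.0046,0,0.063,0.067,-0.099,1],[0,0,0,0.063,0.067,-0.099,1],[0,0,0,0.062,0.066,-0.098,1],[0,0,0,0,0,0,1],[0,0,0,0,0,0,1]]]' ; python3 -c "
from h import *;st()"
```

```text
time: 27.55
tool_pos: [0.5483, 0.3575, 0.0122]
tool_rot: [0.141, 0.341, 0.859, 0.356]
contact_force: [-0.5, 0.7, -0.0]
gripper_width: 0.998
t 27.55 tcp [548.3 357.5  12.2] xaz 136.75 zax [ 0.485  0.516 -0.706] F [-0.5  0.7 -0. ] w 0.998 q [ 0.32  0.09  2.15  1.11  0.39 -3.01]
```

```bash
python3 -m pendant '[[[0,0,0,0,0,0,0],[0,0,0,0,0,0,0],[0,0,0,0,0,0,0],[0,0,0,0,0,0,0],[0,0,0,0,0,0,0],[0,0,0,0,0,0,0],[0,0,0,0,0,0.1,0],[0,0,0,0,0,0.2,0],[0,0,0,0,0,0.2,0],[0,0,0,0,0,0,0],[0,0,0,0,0,0,0]]]' ; python3 -c "
from h import *;st()"
```

```text
time: 28.92
tool_pos: [0.5437, 0.3561, 0.1303]
tool_rot: [0.137, 0.341, 0.86, 0.353]
contact_force: [-0.8, -0.2, -9.8]
gripper_width: 0.457
t 28.93 tcp [543.7 356.1 130.3] xaz 136.84 zax [ 0.477  0.514 -0.713] F [-0.8 -0.2 -9.8] w 0.457 q [ 0.32 -0.15  2.13  0.69  0.56 -2.55]
```

```bash
python3 -m pendant '[[[0.0267,0.0286,-0.0395,0,0,0,0],[0.0267,0.0286,-0.0395,0,0,0,0],[0.0267,0.0286,-0.0395,0,0,0,0],[0.0267,0.0286,-0.0395,0,0,0,0],[0.0267,0.0286,-0.0395,0,0,0,0],[0.0267,0.0286,-0.0395,0,0,0,0],[0.0267,0.0286,-0.0395,0,0,0,0],[0.0267,0.0286,-0.0395,0,0,0,0],[0.0267,0.0286,-0.0395,0,0,0,0],[0.0267,0.0286,-0.0395,0,0,0,0],[0.0267,0.0286,-0.0395,0,0,0,0],[0.0267,0.0286,-0.0395,0,0,0,0],[0.0267,0.0286,-0.0395,0,0,0,0],[0.0267,0.0286,-0.0395,0,0,0,0],[0.0267,0.0286,-0.0395,0,0,0,0],[0.0267,0.0286,-0.0395,0,0,0,0],[0.0267,0.0286,-0.0395,0,0,0,0],[0.0267,0.0286,-0.0395,0,0,0,0],[0,0,0,0,0,0,0]]]' ; python3 -c "
from h import *;st()
s=manip.state();q=s['tool_rot'];R=Ro.from_quat([q[1],q[2],q[3],q[0]]).as_matrix();print(R.round(3))"
```

```text
time: 31.3
tool_pos: [0.5439, 0.356, 0.1294]
tool_rot: [-0.35, 0.862, -0.342, 0.134]
contact_force: [-0.1, -0.7, -9.8]
gripper_width: 0.462
t 31.3 tcp [543.9 356.  129.4] xaz -43.11 zax [ 0.47   0.512 -0.719] F [-0.1 -0.7 -9.8] w 0.462 q [ 0.32 -0.15  2.13  0.68  0.57  0.6 ]
[[ 0.73  -0.496  0.47 ]
 [-0.683 -0.521  0.512]
 [-0.009 -0.695 -0.719]]
```

```bash
python3 - <<'E'
from h import *
Rm=lambda q:Ro.from_quat([q[1],q[2],q[3],q[0]]).as_matrix()
Rg=Rm([0.141,.341,.859,.356]); az=np.radians(226.8)
a=Rg.T@[np.cos(az),np.sin(az),0]; c=Rg.T@(np.array([539.2,347,20])-[548.3,357.5,12.2])
s=manip.state();R=Rm(s["tool_rot"]);print("axis",(R@a).round(3))
n=np.cross(R@a,[0,0,1]);print("corr rotvec/pi",(n/np.pi).round(4))
Rt=Ro.from_rotvec([0,0,-np.radians(52)]).as_matrix()@Ro.from_rotvec(n).as_matrix()@R
off=Rt@(c-30*a); print("foot-TCP",off.round(1),"target TCP for foot z45",(np.array([630,17.2,45])-off).round(1),"now",s["tool_pos"]*1000)
# measure of the pile top from earlier wrist view not available: check via top camera
E
```

```text
axis [0.017 0.008 1.   ]
corr rotvec/pi [ 0.0024 -0.0054  0.    ]
foot-TCP [ -7.7   1.2 -16.1] target TCP for foot z45 [637.7  16.   61.1] now [543.88848909 356.00643253 129.40224994]
```

```bash
python3 -m pendant '[[[0.0024,-0.0054,0,0,0,0,0],[0,0,-0.0321,0.0417,-0.1511,-0.008,0],[0,0,-0.0321,0.0417,-0.1511,-0.008,0],[0,0,-0.0321,0.0417,-0.1511,-0.008,0],[0,0,-0.0321,0.0417,-0.1511,-0.008,0],[0,0,-0.0321,0.0417,-0.1511,-0.008,0],[0,0,-0.0321,0.0417,-0.1511,-0.008,0],[0,0,-0.0321,0.0417,-0.1511,-0.008,0],[0,0,-0.0321,0.0417,-0.1511,-0.008,0],[0,0,-0.0321,0.0417,-0.1511,-0.008,0],[0,0,0,0,0,0,0],[0,0,0,0,0,0,0],[0,0,0,0,0,0,0]]]' ; python3 -c "
from h import *;st()
f=imaging.grab_frame('side');g=imaging.grab_frame('wrist');h=imaging.grab_frame('top');cv2.imwrite('pics/w8.png',np.vstack([np.hstack([crop(f,270,170,80,60,5),cv2.resize(g['frame'],(400,300))]),np.hstack([crop(h,265,150,80,60,5)]*2)]))
np.savez('s8.npz',**f)
s=manip.state();q=s['tool_rot'];R=Ro.from_quat([q[1],q[2],q[3],q[0]]).as_matrix()
Rg=Ro.from_quat([.341,.859,.356,.141]).as_matrix();az=np.radians(226.8);a=Rg.T@[np.cos(az),np.sin(az),0];c=Rg.T@(np.array([539.2,347,20])-[548.3,357.5,12.2]);print('axis',R@a,'foot',s['tool_pos']*1000+R@(c-30*a))"
```

```text
time: 32.92
tool_pos: [0.64, 0.0177, 0.1166]
tool_rot: [0.26, -0.622, 0.681, -0.285]
contact_force: [-1.5, -0.6, -7.8]
gripper_width: 0.462
t 32.92 tcp [640.   17.7 116.6] xaz -95.18 zax [ 0.709 -0.065 -0.702] F [-1.5 -0.6 -7.8] w 0.462 q [-0.09 -0.18  2.18 -0.01  0.34  1.58]
axis [-0.00784751  0.00339178  0.99996346] foot [632.86769858  18.75386302 101.11268991]
```

View pics/w8.png

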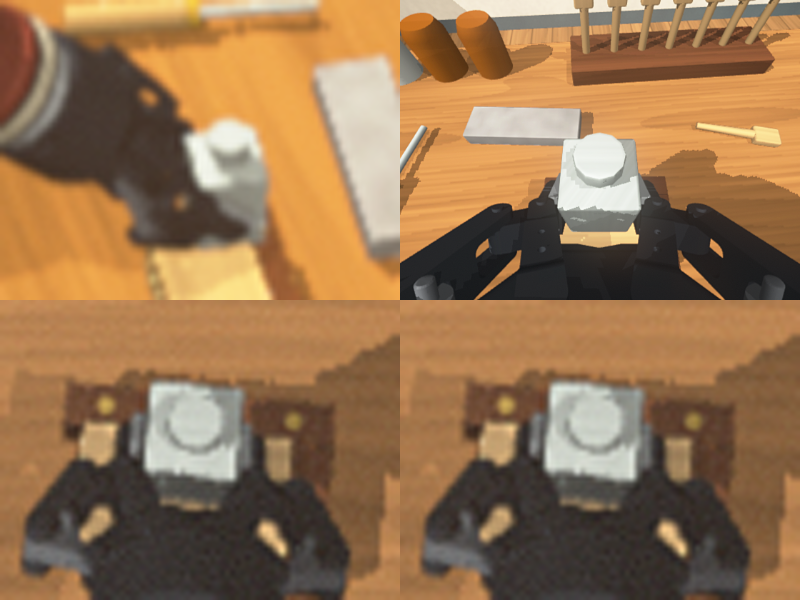

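```bash
python3 - <<'E'
from h import *
f=imaging.grab_frame("top")
for p,z in(((195,131),.161),((192,118),.179)): print((ray(f,(265+(p[0]+.5)/5-.5,150+(p[1]+.5)/5-.5),z)*1000).round(1))
E
```

```text
[631.6  19.2 161. ]
[632.8  21.5 179. ]
```

```bash
python3 -m pendant '[[[0,0,0,-0.01,-0.008,-0.1,0],[0,0,0,0,0,-0.1,0],[0,0,0,0,0,0,0],[0,0,0,0,0,0,0]]]';  for i in 1 2 3; do python3 -m pendant '[[[0,0,0,0,0,-0.008,0],[0,0,0,0,0,0,0]]]' | grep -E "pos|force|rot"; done
```

```text
time: 33.62
tool_pos: [0.639, 0.0151, 0.0687]
tool_rot: [0.261, -0.622, 0.681, -0.286]
contact_force: [-0.9, 0.5, -8.8]
gripper_width: 0.458
tool_pos: [0.6386, 0.0149, 0.0662]
tool_rot: [0.26, -0.622, 0.681, -0.286]
contact_force: [-0.1, -0.2, -9.1]
tool_pos: [0.638, 0.015, 0.0632]
tool_rot: [0.26, -0.622, 0.681, -0.286]
contact_force: [-0.3, 0.2, -8.7]
tool_pos: [0.6393, 0.0149, 0.0628]
tool_rot: [0.261, -0.621, 0.681, -0.287]
contact_force: [-0.6, 0.2, -5.8]
```

Touching now (the load is coming off at z ≈ 62). I lower a bit more until the force is near zero.

```bash
for i in 1 2; do python3 -m pendant '[[[0,0,0,0,0,-0.006,0],[0,0,0,0,0,0,0]]]' | grep -E "pos|force|rot"; done
```

```text
tool_pos: [0.6402, 0.0148, 0.0627]
tool_rot: [0.262, -0.621, 0.68, -0.288]
contact_force: [-4.0, 0.1, 3.0]
tool_pos: [0.6412, 0.0148, 0.0628]
tool_rot: [0.263, -0.621, 0.68, -0.289]
contact_force: [-6.4, 0.4, 7.9]
```

```bash
python3 -m pendant '[[[0,0,0,0,0,0.006,0],[0,0,0,0,0,0,0.5],[0,0,0,0,0,0,0.7],[0,0,0,0,0,0,1],[0,0,0,0,0,0,1],[0,0,0,0,0,0,1],[0,0,0,-0.07,0.006,0.07,1],[0,0,0,-0.14,0.012,0.14,1],[0,0,0,-0.15,0.012,0.15,1],[0,0,0,-0.15,0.012,0.15,1],[0,0,0,-0.15,0.1,0.15,1],[0,0,0,-0.1,0.2,0.1,1],[0,0,0,0,0.2,0.1,1],[0,0,0,0,0.2,0.1,1],[0,0,0,0,0.2,0.1,1],[0,0,0,0,0.2,0,1],[0,0,0,0,0.2,0,1],[0,0,0,0,0,0,1]]]'; python3 -c "
from h import *;st()
f=imaging.grab_frame('side');h=imaging.grab_frame('top');cv2.imwrite('pics/w9.png',np.vstack([np.hstack([crop(f,270,170,80,60,5),crop(h,265,150,80,60,5)]),np.hstack([cv2.resize(f['frame'],(400,300)),cv2.resize(h['frame'],(400,300))])]))"
```

```text
time: 37.12
tool_pos: [0.4476, 0.3534, 0.3233]
tool_rot: [0.259, -0.624, 0.68, -0.285]
contact_force: [0.2, -0.1, -0.8]
gripper_width: 1.001
t 37.12 tcp [447.6 353.4 323.3] xaz -95.0 zax [ 0.708 -0.064 -0.703] F [ 0.2 -0.1 -0.8] w 1.001 q [ 0.81 -0.4   2.   -0.68  1.1   2.65]
```

```bash
python3 - <<'E'
from h import *
from scipy.optimize import minimize
def poly(f,P):
    m=np.zeros((420,560),np.uint8);cv2.fillConvexPoly(m,cv2.convexHull(proj(f,P).round().astype(np.int32)),255);return m>0
def box(cx,cy,yaw,w,l,z0,z1):
    r=np.radians(yaw);u=np.array([np.cos(r),np.sin(r)]);v=np.array([-u[1],u[0]])
    return np.array([[*(np.array([cx,cy])+sx*u*w/2+sy*v*l/2),z] for sx in(-1,1) for sy in(-1,1) for z in(z0,z1)])/1000
def knob(cx,cy,z0,z1): return np.array([[cx+12*np.cos(t),cy+12*np.sin(t),z] for t in np.linspace(0,6.28,24) for z in(z0,z1)])/1000
for n in("top","side"):
    f=imaging.grab_frame(n);hsv=cv2.cvtColor(f["frame"],cv2.COLOR_BGR2HSV)
    roi=poly(f,box(625,18,-4.5,95,110,20,140))
    g=(hsv[...,1]<60)&(hsv[...,2]>70)&roi
    lab,N=cv2.connectedComponents(g.astype(np.uint8))[::-1] if 0 else (None,None)
    k=cv2.connectedComponentsWithStats(g.astype(np.uint8));i=1+np.argmax(k[2][1:,4]);g=k[1]==i
    def iou(x,y): m=poly(f,box(x,y,-5,40,40,45,105))|poly(f,knob(x,y,105,123));return (m&g).sum()/(m|g).sum()
    best=max((iou(x,y),x,y) for x in range(616,646,2) for y in range(5,32,2));print(n,"weight upright fit iou,x,y",best,"px",g.sum(),"bbox",k[2][i])
    w=(hsv[...,1]>50)&(hsv[...,2]>140)&(hsv[...,0]<30)&(hsv[...,0]>12)&poly(f,box(625,18,-4.5,110,130,0,50))
    # brown bench vs pale blank: print the mean hsv for reference
    for nm,p in(("pile",(612,50,45)),("fence",(667,40,38)),("bench",(560,20,0))): 
        u,v=proj(f,np.array(p)/1000)[0].round().astype(int);print(nm,(u,v),hsv[v-1:v+2,u-1:u+2].reshape(-1,3).mean(0).round())
f=imaging.grab_frame("top");np.savez("end.npz",**f)
G=f["frame"].astype(int)
# luminance/blue scans on pile top (z=45) along stop axes to find edges; stop frame coords mm
c,s=np.cos(np.radians(-4.5)),np.sin(np.radians(-4.5))
W=lambda x,y,z:np.array([656+c*x-s*y,-35+s*x+c*y,z])/1000
def val(x,y,z): u,v=proj(f,W(x,y,z))[0]; return int(cv2.getRectSubPix(f["frame"],(1,1),(float(u),float(v)))[0,0,0])
for y in(10,30,50,70,90): print("x-scan y",y,[val(x,y,45) for x in range(-70,9,3)])
for x in(-52,-8): print("y-scan x",x,[val(x,y,45) for y in range(-8,114,3)])
E
```

```text
top weight upright fit iou,x,y (np.float64(0.8816964285714286), 634, 17) px 395 bbox [293 172  20  24 395]
pile (np.int64(288), np.int64(195)) [ 17. 110. 198.]
fence (np.int64(292), np.int64(173)) [ 12. 133. 106.]
bench (np.int64(299), np.int64(220)) [ 14. 140. 128.]
side weight upright fit iou,x,y (np.float64(0.8060453400503779), 634, 17) px 320 bbox [307 207  16  25 320]
pile (np.int64(303), np.int64(220)) [ 20. 129. 243.]
fence (np.int64(321), np.int64(219)) [ 22.  36. 142.]
bench (np.int64(290), np.int64(240)) [ 15. 177. 154.]
x-scan y 10 [70, 67, 72, 82, 118, 123, 119, 116, 119, 121, 125, 126, 125, 97, 87, 89, 88, 86, 88, 89, 88, 85, 92, 77, 50, 40, 44]
x-scan y 30 [83, 73, 83, 100, 122, 124, 117, 116, 102, 94, 94, 99, 153, 191, 193, 191, 191, 188, 145, 130, 130, 129, 130, 132, 138, 144, 100]
x-scan y 50 [77, 73, 60, 87, 127, 123, 114, 111, 106, 106, 104, 104, 144, 192, 198, 189, 157, 183, 191, 187, 189, 187, 187, 185, 184, 173, 110]
x-scan y 70 [78, 76, 71, 79, 120, 123, 116, 112, 115, 115, 112, 106, 110, 114, 112, 118, 116, 112, 108, 101, 104, 104, 110, 95, 74, 76, 57]
x-scan y 90 [76, 78, 86, 88, 122, 122, 116, 114, 119, 119, 116, 122, 117, 107, 109, 108, 109, 107, 107, 105, 104, 106, 112, 104, 57, 63, 80]
y-scan x -52 [72, 59, 41, 95, 123, 118, 119, 117, 117, 117, 117, 117, 117, 117, 117, 117, 117, 115, 113, 113, 117, 115, 116, 114, 117, 115, 116, 118, 113, 115, 114, 113, 114, 116, 115, 114, 102, 64, 67, 69, 69]
y-scan x -8 [46, 43, 37, 59, 83, 84, 85, 86, 83, 79, 84, 91, 119, 127, 132, 187, 187, 187, 189, 188, 190, 190, 182, 157, 167, 180, 104, 103, 104, 107, 107, 106, 105, 106, 109, 123, 116, 54, 42, 52, 68]
```

```bash
python3 -c "
from plant import manip
print(manip.job_done())"
```

```text
the job is handed in; nothing more can be done
None
```

I stacked the three acacia blanks in the corner of the stop and pressed the pile against both fences. I then stood the 40 × 60 mm steel weight upright, knob up, on top, and handed the job in at about 37 s of the 72 s allowed. I did not touch the yellow look-alike, the smaller weight or any of the bystanders.

**Pressing:** I pressed along x, then y, then x again. The last readings were about 12 N on the short fence and 30 N on the long one, against the 60 N limit. During the final x press the vertical force also rose to 26 N, probably the fingertips bearing on the bench.

**Last checks:**
- **Pile:** its top edges span about -60 to -1 mm in x and 1 to 101 mm in y in the stop frame. That is flush to within about 1–2 mm, which is as fine as the camera can measure.
- **Weight:** an upright model fits both the top and side views, with overlaps of 0.88 and 0.81. It sits at (634, 17) mm, about 4 mm towards the long fence from the pile's middle at (630, 17).

**Not confirmed by eye:** I had used all 12 pictures, so the final scene was checked by computation only, not viewed. That check covered the pile and the weight, not the bystanders.

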